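# Snap the check weight onto the loading hook and lock the fixture

### The arm

A 6-joint arm with a two-finger parallel gripper is mounted at the origin on the work surface. World frame = base frame: x ahead of the robot, y to its left, z up, the work surface at z = 0. Lengths are in m, angles in rad, forces in N, time in s.
With the tool pointing down it reaches from about 0.425 to 0.95 m from the base axis. Payload 3.5 kg.
Tool frame: the origin (TCP) lies midway between the tips of the shut fingers; the grasp point (between the pads) lies 19 mm behind it (ctrl.pinch_z is the distance from the TCP to the grasp point, in m); z points along the fingers, y is the line along which they close (so a half turn about z gives the same grasp; the last joint's range is limited). The gripper opens to 85 mm and grips with 20 to 120 N. Pads are 22 mm wide; open, the fingers measure 114 mm over their backs; the gripper's body (76 mm by 85 mm) begins 54 mm behind the grasp point. The pads swing forward as they close: fully open they stand 13 mm farther back than shut.
Start: joints at [-1.312, 0.286, 1.577, -0, 1.279, -0.15], TCP at [0.268, -0.619, 0.231] pointing down, gripper open.
Joint ranges: [-2.77, 2.77], [-0.9, 2.22], [0.21, 2.48], [-1.53, 4.67], [0.24, 2.81], [-2.84, 2.84]. Speed limits (rad/s): [2.79, 2.79, 3.14, 3.14, 3.14, 3.14].

### API

Orientations are given as a unit quaternion [x, y, z, w].
In Python, from plant import get_state, viewer, sign_off, ctrl gives the robot as it stands. The module is installed in compiled form; this text tells all that it offers.
- The arm moves only by the shell command python3 -m handwheel 'ROWS' [FORCE]. ROWS is JSON, a list that holds one entry, the list of rows, each a list of 5 numbers: the finger opening in m, from 0 to 0.0854, then the shift along the tool's x, y, z in m, then the turn about the tool's z in degrees. In form: [[[claw, x, y, z, spin], ...]]. A call has 1 to 12 rows; each row shifts and turns the commanded pose from where the row before left it, along the tool's axes as they then stand; what a row does not reach is not made up. A row lasts 1/12 s, in which the tool goes at most 41.7 mm and 7.16 degrees, less where a joint would pass 70% of its speed; a pose out of reach is approached as far as the arm can. A call is refused whole if a number of a shift passes 0.0417 or a number of a turn 7.16, either way. A call with a gripper value outside its range is refused whole. The fingers move at their own pace and stop on an object; FORCE is the grip in N (left out, the last holds). Time passes only in rows, so rows that do not move let the fingers close. It gives the time, the measured TCP pose, the force, the opening and the grip force at its end, in the units of the state.
- get_state(): the state, without advancing time (a new reading comes with each control period).
- viewer.read_camera(name): name is "scene" or "top" or "wrist"; returns the picture (480x640x3 uint8, blue, green, red); there is no depth.
- viewer.camera_params(name): a dict with "fov_y" (degrees; the focal length in pixels is half the picture's height over the tangent of half this angle, whatever the lens; pixels are square), "cx", "cy" (the principal point, pixels), "k1" (the pictures are not rectified: a ray, as slopes to the right and down, at radius r is drawn at 1 + k1 r^2 times it, then the intrinsics apply), "xyz" and "attitude" of the camera in the world; the wrist camera has in their place "hand_eye" (4x4, takes a point from camera to tool coordinates, whose origin is the TCP and whose axes are the flange's). Camera axes: x right, y up, looking along -z (the intrinsics and any distortion apply to the point x, -y, -z); pixel columns grow to the right and rows downward; lengths in m; the calibration is good to about 2 mm. A picture is of the moment at which its call begins: read the wrist's pose just before it. camera_params takes no time and is no camera call.
- sign_off(): hands the job in; it is judged then, once.
Trained networks look in the newest picture that a camera, given by its name, has taken for a name from the list of things; names that differ only in an ending like _2 or _b are one class to them, and where a whole thing is asked for, a point or a joint stands for the part that bears it (a point fixed in the world has none). Each returns a list of dicts, best first, with "confidence" (0 to 1); they miss things now and then, are a little off and sometimes report something else, mostly with a low value. They report only what shows in the picture. A call takes as long as a camera call.
- viewer.look_for(camera, name): "extent" ([left, top, width, height] as shares, 0 to 1, of the picture: columns of its width, rows of its height, round what is visible of it).
- viewer.outline_of(camera, name): "mask" (480x640 bool, what is visible of it) and "extent" ([left, top, width, height] as shares, 0 to 1, of the picture: columns of its width, rows of its height, round what is visible of it).
- viewer.pinpoint(camera, name): "xy" ([column, row] as shares, 0 to 1, of the picture: columns of its width, rows of its height: a listed point, or the origin of a listed thing).
The state is a dict: "time": time; "qpos": joint angles; "dq": joint speeds; "joint_efforts": joint torques, N m; "eef_pos": TCP position; "tcp_rot": TCP orientation; "contact_force": force on the tool from outside, world axes, zero at the start; "wrist_torque": the same for the moment, N m; "opening": opening from 0.0 (shut) to 1.0 (fully open); "finger_force": force on a finger pad.
Only numpy, scipy, OpenCV 4.12 (cv2) and the standard library are available. Lean on these libraries where they do the work, as an engineer would, in place of code of your own. Each camera call takes 0.05 s, during which the arm holds its last target. There are 200 camera calls.

### The job

Hang the check weight with the eye on the loading fixture's snap hook: with the eye centred on the nose, push it in against the sprung gate until the gate snaps shut behind it and the eye presses firmly, but not hard, on the sprung stop, only then lower it to hang on the nose and let go. After that swing the long chrome lever right over to its far end stop to lock the fixture. Leave everything else on the bench where it is.

Things in the scene. Friction and masses are not known exactly. Their poses are not given: they have to be found in the camera images.
- fixture: Grey loading fixture, fixed on the bench. Origin on the bench under the post's centre; at yaw 0 its x points away from the robot, y left, z up. Post 40 (x) x 50 (y) mm, 138 mm tall, on an 18 mm bed. A chrome snap hook sticks out level from its front: a horizontal U, open to -x, its plane 130 mm high, its two bars along x. More than 22 N between weight and hook damages it.
- shank_exit (a point): Where the hook's shank leaves the sleeve on the post (fixture x -26, y 0, 130 mm high; axes as the fixture). The shank is pulled out by a different amount each time, NOT measured: the shut gate's line lies at fixture x = -97 to -147 mm. It keeps its place under 50 N. Gate, nose and stop move with it.
- nose_line (a point): Point of the fixture on the nose's axis (fixture x -122, y -16, 130 mm high; axes as the fixture), where the gate line lies if the shank is half out. The nose is the hook's right bar, 8 mm diameter, along x, tip towards -x, 16 mm out beyond the gate line. The left bar (y +16 mm, 10 mm diameter) carries the gate's hinge. Push with the eye centred on the nose, one side of it between the bars.
- gate (a joint): Angle of the sprung gate (12 mm tall, across the mouth from the left bar to 2.5 mm from the nose): 0 shut, grows as it swings inward (+x), 1.45 rad at most; springs shut. An 8 mm eye plate pushed along +x opens it to 1.0-1.3 rad with 3 to 6 N, and it snaps shut behind the plate when the plate's mid-plane is about 30 mm past the gate line.
- stop_mean (a point): Point of the fixture where the sprung stop's face would be with the shank half out (fixture x -84, y 2, 130 mm high; axes as the fixture). The stop is a black rubber pad between the bars, 12 mm wide. An 8 mm eye plate meets it with its mid-plane 34 mm past the gate line. It gives at 2.5 N per mm from about 1 N and is solid after 6 mm (16 N). A firm press is 10 to 15 N.
- weight_eye (a point): Centre of the eye of the loose steel check weight (0.5 kg), 63 mm above its underside; x = normal of the eye plate, z up, both faces alike. Weight: round body 44 mm diameter, 40 mm high; on it an upright plate 8 mm thick, 42 mm wide over the eye. Eye 26 mm wide, 30 mm high, roof sloping to a peak. When it hangs on the nose this point is 11 mm below the nose's axis (119 mm high).
- weight_tab (a point): Centre of the flat tab on top of the weight, to hold it by: 8 mm thick (x), 26 mm wide (y), from 15 mm to 55 mm above the eye's centre; this point is 35 mm above the eye's centre and 98 mm above the weight's underside. The weight stands upright on the bench, 118 mm tall.
- lever (a joint): Angle of the long chrome lever at the fixture's right end: 0 unlocked, 1.0 rad locked, at the end stop. Turns anticlockwise seen from above, so the free end moves to the robot's right (-y). Stays where it is left; takes about 2 N at its end. At 0 the arm points from its axis along the fixture's -x turned 0.3 rad towards +y.
- lever_axis (a point): Point on the lever's upright turning axis (fixture x 0, y -240 mm), 66 mm above the bench; axes as the fixture.
- lever_grip (a point): Middle of the upright round grip (20 mm diameter, from 60 mm to 127 mm above the bench) at the free end of the chrome lever, 150 mm from its turning axis; this point is 90 mm above the bench. The lever's arm is a 13 mm bar at 66 mm height.
- housing_mid (a point): Bystander: round polished steel gear housing, 90 mm diameter, 82 mm tall; half-way up its barrel. Leave alone.
- puck_mid (a point): Bystander: cream ceramic disc, 52 mm diameter, 20 mm high; its centre. Leave alone.
- coupler_mid (a point): Bystander: violet coupler, round, 37 mm diameter, 54 mm tall; half-way up. Leave alone.
- barhead_mid (a point): Bystander: nickel-plated breaker bar head lying on its side, about 90 mm long, 40 mm high; its centre. Leave alone.
- slug_center (a point): Bystander: plain round steel weight without an eye, 44 mm diameter, 40 mm high; its centre. Leave alone.
- wrench_grip (a point): Bystander: wrench, 200 mm long, lying on the bench; a point on its handle. Leave alone.

How it is judged:
By the outcome, as a careful person would: the job done as asked, in the order asked, and still so for the second after the job is handed in, with the robot touching nothing.
It also fails if it takes over 72 s, if anything falls off the work surface, if the arm or the gripper's body presses on something with over 40 N, if the wrist force passes 120 N, or if a joint passes its speed limit or range.

## Working session

There is one attempt and no reset: what is moved stays moved. The work goes in short steps, Python scripts to look and compute and a shell command to move; the robot and the scene stay as the last step left them, time stands still between calls to the robot, and variables do not carry over. Pictures are saved under pics/ and viewed, at most 10 in all, crops included, and the job is handed in when it is done.

```bash
mkdir -p pics
cat > h.py <<'E'
import numpy as np, cv2
from scipy.spatial.transform import Rotation as R
from plant import get_state, viewer, sign_off, ctrl
def cam(n,st=None):
    p=viewer.camera_params(n); f=240/np.tan(np.radians(p['fov_y'])/2)
    if 'hand_eye' in p:
        st=st or get_state(); T=np.eye(4); T[:3,:3]=R.from_quat(st['tcp_rot']).as_matrix(); T[:3,3]=st['eef_pos']
        M=T@np.array(p['hand_eye'])
    else:
        a=np.array(p['attitude'],float); M=np.eye(4)
        M[:3,:3]=a if a.shape==(3,3) else R.from_quat(a).as_matrix(); M[:3,3]=p['xyz']
    return f,p['cx'],p['cy'],p['k1'],M
def ray(c,uv):
    f,cx,cy,k,M=c; d=np.array([(uv[0]-cx)/f,(uv[1]-cy)/f]); s=d.copy()
    for _ in range(20): s=d/(1+k*(s@s))
    v=M[:3,:3]@np.array([s[0],-s[1],-1]); return M[:3,3],v/np.linalg.norm(v)
def proj(c,P):
    f,cx,cy,k,M=c; q=M[:3,:3].T@(np.asarray(P)-M[:3,3]); s=np.array([q[0],-q[1]])/-q[2]
    s=s*(1+k*(s@s)); return s*f+[cx,cy]
def atz(c,uv,z):
    o,v=ray(c,uv); return o+v*(z-o[2])/v[2]
def tri(rs):
    A=sum(np.eye(3)-np.outer(v,v) for o,v in rs); b=sum((np.eye(3)-np.outer(v,v))@o for o,v in rs)
    return np.linalg.solve(A,b)
E
python3 - <<'E'
from h import *
print(viewer.camera_params('scene'),viewer.camera_params('top'),viewer.camera_params('wrist'),ctrl.pinch_z)
st=get_state();print(st)
im={n:viewer.read_camera(n) for n in('scene','top','wrist')}
for n in ('scene','top'): cv2.imwrite(f'pics/{n}0.png',im[n])
Z=dict(fixture=0,shank_exit=.13,nose_line=.13,stop_mean=.13,weight_eye=.063,weight_tab=.098,lever_axis=.066,lever_grip=.09,housing_mid=.041,puck_mid=.01,coupler_mid=.027,barhead_mid=.02,slug_center=.02,wrench_grip=.01)
for k,z in Z.items():
    rs=[]
    for n in('scene','top'):
        r=viewer.pinpoint(n,k); c=cam(n)
        for d in r[:2]:
            uv=np.array(d['xy'])*[640,480]; print(k,n,round(d['confidence'],2),uv.round(1),atz(c,uv,z).round(4))
        if r: rs.append(ray(c,np.array(r[0]['xy'])*[640,480]))
    if len(rs)==2: print('   tri',tri(rs).round(4))
E
```

```text
{'fov_y': 54.17421489466883, 'cx': 318.8547546356423, 'cy': 237.74393569102855, 'k1': -0.09201451850821013, 'xyz': array([0.94155308, 0.3878342 , 0.91298889]), 'attitude': array([0.12925979, 0.26764105, 0.85280642, 0.42939654])} {'fov_y': 56.93466238558573, 'cx': 323.7598890214266, 'cy': 241.46099493446783, 'k1': 0.026915004064913896, 'xyz': array([0.35795023, 0.06948379, 1.2817905 ]), 'attitude': array([ 0.04392028, -0.0471689 , -0.69836434,  0.71283473])} {'fov_y': 63.30471499815835, 'cx': 325.42535178931405, 'cy': 242.20349464522758, 'k1': -0.08368669873950316, 'hand_eye': array([[ 2.26132619e-04,  9.48936717e-01,  3.15466409e-01,
         8.22512691e-02],
       [ 9.99999420e-01, -5.46884166e-04,  9.28231878e-04,
         8.14115258e-06],
       [ 1.05335689e-03,  3.15466016e-01, -9.48936290e-01,
        -1.42083368e-01],
       [ 0.00000000e+00,  0.00000000e+00,  0.00000000e+00,
         1.00000000e+00]])} 0.0187
{'time': 0.0, 'qpos': array([-1.31199176e+00,  2.87202791e-01,  1.57821350e+00,  1.31313095e-05,
        1.27860450e+00, -1.49968414e-01]), 'dq': array([ 0.00099069,  0
[... 2540 characters left out ...]
 0.0532]
barhead_mid scene 0.67 [490.8 320.6] [0.4089 0.4268 0.02  ]
barhead_mid scene 0.52 [466.8 393.2] [0.5746 0.4557 0.02  ]
barhead_mid top 0.63 [329.8 206.1] [0.6254 0.0499 0.02  ]
barhead_mid top 0.62 [193.1 275.5] [0.4165 0.4337 0.02  ]
   tri [0.5749 0.2341 0.3203]
slug_center scene 0.61 [464.1 392.7] [0.5767 0.451  0.02  ]
slug_center top 0.61 [191.3 218. ] [0.5817 0.4484 0.02  ]
slug_center top 0.24 [273.8 297.2] [0.3599 0.2032 0.02  ]
   tri [0.58   0.4487 0.0259]
wrench_grip scene 0.89 [249.  146.1] [ 0.3174 -0.3255  0.01  ]
wrench_grip scene 0.73 [314.3 233. ] [ 0.4431 -0.0078  0.01  ]
wrench_grip top 0.67 [464.6 320.4] [ 0.3062 -0.3373  0.01  ]
   tri [ 0.3046 -0.3423 -0.0094]
```

View pics/scene0.png

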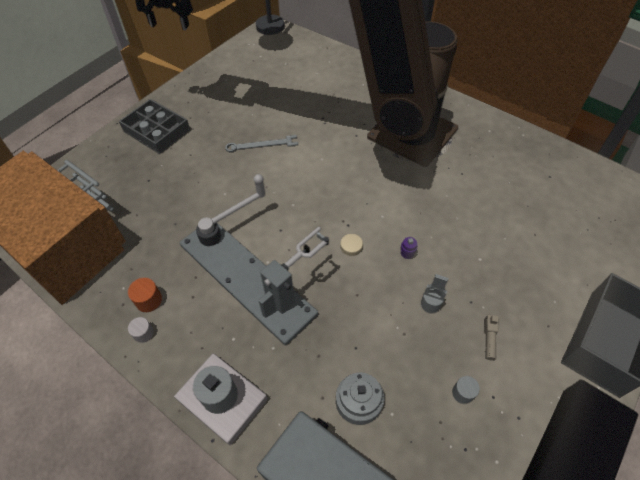

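View pics/top0.png

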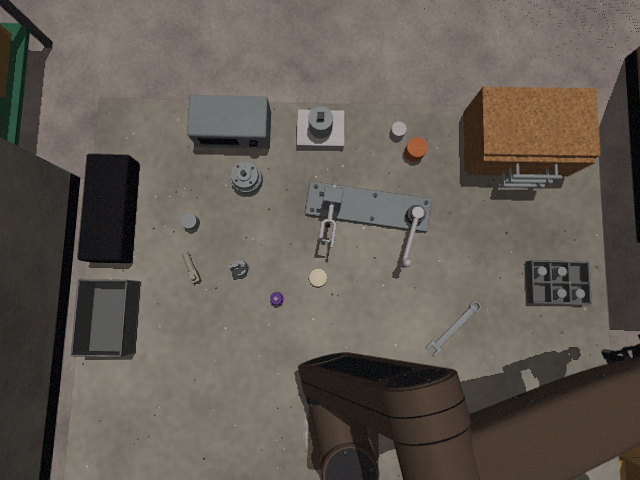

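The scene view shows the hook at about (310,240), the weight at (435,292) and the lever grip at (259,185). The top view has the hook at (327,235), the weight at (238,268) and the lever grip at (406,262), which agrees. Next I move the wrist camera over the fixture.

```bash
python3 -m handwheel '[[[0.085,0,0,-0.011,-7.16],[0.085,0,0,-0.011,-7.16],[0.085,0,0,-0.011,-7.16],[0.085,0,0,-0.011,-7.16],[0.085,0,0,-0.011,-7.16],[0.085,0,0,-0.011,-7.16],[0.085,0,0,-0.011,-7.16],[0.085,0,0,-0.011,-7.16],[0.085,0,0,-0.011,-0.7]]]'
python3 -m handwheel '[[[0.085,0.02,0.008,0,0],[0.085,0.041,0.008,0,0],[0.085,0.041,0.008,0,0],[0.085,0.041,0.008,0,0],[0.085,0.041,0.008,0,0],[0.085,0.041,0.008,0,0],[0.085,0.041,0.008,0,0],[0.085,0.041,0.008,0,0],[0.085,0.041,0.008,0,0],[0.085,0.041,0.008,0,0],[0.085,0.041,0.008,0,0],[0.085,0.041,0.008,0,0]]]'
python3 -m handwheel '[[[0.085,0.041,0.005,0,0],[0.085,0.03,0,0,0],[0.085,0,0,0,0],[0.085,0,0,0,0]]]'
cat > look.py <<'E'
from h import *
import sys
def look(names,tag=None,cn='wrist'):
    st=get_state(); im=viewer.read_camera(cn); c=cam(cn,st)
    if tag: cv2.imwrite(f'pics/{tag}.png',im)
    out={}
    for k,z in names.items():
        for d in viewer.pinpoint(cn,k)[:2]:
            uv=np.array(d['xy'])*[640,480]; P=atz(c,uv,z); out.setdefault(k,P)
            print(k,round(d['confidence'],2),uv.round(1),P.round(4))
    return st,im,c,out
E
python3 - <<'E'
from look import *
st,*_=look(dict(fixture=0,shank_exit=.13,nose_line=.13,stop_mean=.13,lever_axis=.066,lever_grip=.09),'w1')
print(st['time'],st['eef_pos'],R.from_quat(st['tcp_rot']).as_matrix().round(4).tolist())
E
```

```text
time: 2.3
eef_pos: [0.2683, -0.6193, 0.3309]
tcp_rot: [0.757, 0.653, 0.0, -0.0]
contact_force: [0.1, -0.1, -0.2]
opening: 0.992
finger_force: 0.0
time: 3.3
eef_pos: [0.4335, -0.1672, 0.3309]
tcp_rot: [0.759, 0.651, 0.0, 0.001]
contact_force: [0.8, -0.2, -0.1]
opening: 0.997
finger_force: 0.0
time: 3.63
eef_pos: [0.449, -0.0983, 0.3308]
tcp_rot: [0.758, 0.653, -0.0, 0.001]
contact_force: [-0.8, -0.9, 0.2]
opening: 0.993
finger_force: 0.0
fixture 0.57 [468.7  36.4] [0.6343 0.0444 0.    ]
shank_exit 0.55 [492.7  11.2] [0.6082 0.0445 0.13  ]
nose_line 0.75 [375.   28.5] [0.5114 0.0429 0.13  ]
stop_mean 0.97 [421.4   6.5] [0.5503 0.0545 0.13  ]
lever_axis 0.77 [473.4 255.4] [ 0.6049 -0.1915  0.066 ]
lever_grip 0.78 [340.6 252. ] [ 0.4574 -0.1564  0.09  ]
3.6333 [ 0.4489997  -0.09831298  0.33078496] [[0.1481, 0.989, 0.0007], [0.989, -0.1481, -0.0008], [-0.0007, 0.0008, -1.0]]
```

View pics/w1.png

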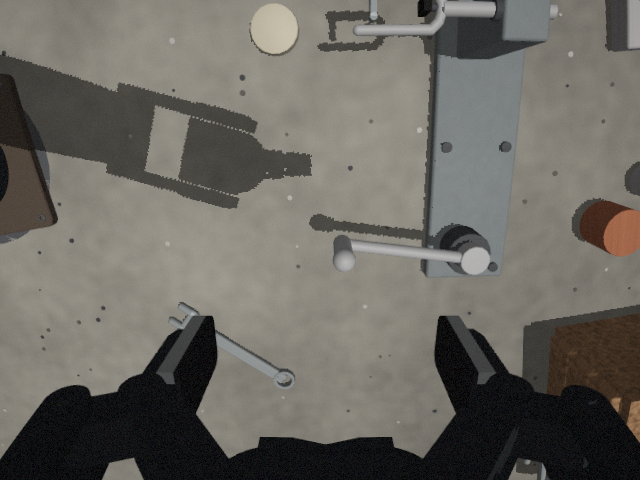

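The nose bar runs from (358,30) to (437,27), the lever axis is at (470,258) and the grip at (343,250). I'll move 0.15 m left for a centred view of the hook.

```bash
python3 -m handwheel '[[[0.085,0.03,0,0,0],[0.085,0.04,0,0,0],[0.085,0.04,0,0,0],[0.085,0.04,0,0,0],[0.085,0,0,0,0],[0.085,0,0,0,0]]]'
python3 - <<'E'
from look import *
st,im,c,_=look(dict(fixture=0,shank_exit=.13,nose_line=.13,stop_mean=.13,gate=.13,lever_axis=.066,lever_grip=.09,weight_eye=.063,weight_tab=.098))
x=im[60:300,250:570]; cv2.imwrite('pics/w2.png',cv2.resize(x,None,fx=2.5,fy=2.5,interpolation=cv2.INTER_CUBIC))
np.save('w2.npy',im); print(st['eef_pos'],st['tcp_rot'])
E
```

```text
time: 4.48
eef_pos: [0.4713, 0.0499, 0.3302]
tcp_rot: [0.757, 0.653, -0.0, -0.0]
contact_force: [-0.4, 0.1, -0.0]
opening: 0.996
finger_force: 0.0
fixture 0.81 [459.8 169.5] [0.6367 0.044  0.    ]
shank_exit 0.65 [477.2 191.9] [0.6096 0.0455 0.13  ]
nose_line 0.62 [367.1 207.3] [0.5094 0.0456 0.13  ]
nose_line 0.41 [264.4 442.2] [ 0.3623 -0.2117  0.13  ]
stop_mean 0.64 [413.4 189.3] [0.5523 0.056  0.13  ]Traceback (most recent call last):
  File "<stdin>", line 2, in <module>
  File "look.py", line 8, in look
    for d in viewer.pinpoint(cn,k)[:2]:
             ~~~~~~~~~~~~~~~^^^^^^
ValueError: it knows: barhead_mid, coupler_mid, fixture, housing_mid, lever_axis, lever_grip, nose_line, puck_mid, shank_exit, slug_center, stop_mean, weight_eye, weight_tab, wrench_grip
```

Run:
```python
from look import *
st,im,c,_=look(dict(lever_axis=.066,lever_grip=.09,weight_eye=.063,weight_tab=.098))
x=im[60:300,250:570]; cv2.imwrite('pics/w2.png',cv2.resize(x,None,fx=2.5,fy=2.5,interpolation=cv2.INTER_CUBIC))
np.save('w2.npy',im); print(st['eef_pos'],st['tcp_rot'])
```

```text
lever_grip 0.89 [343.1 370.1] [ 0.4618 -0.1569  0.09  ]
[0.47132046 0.04726538 0.33026838] [ 7.58990221e-01  6.51102013e-01 -1.16606043e-04  2.57627843e-05]
```

View pics/w2.png

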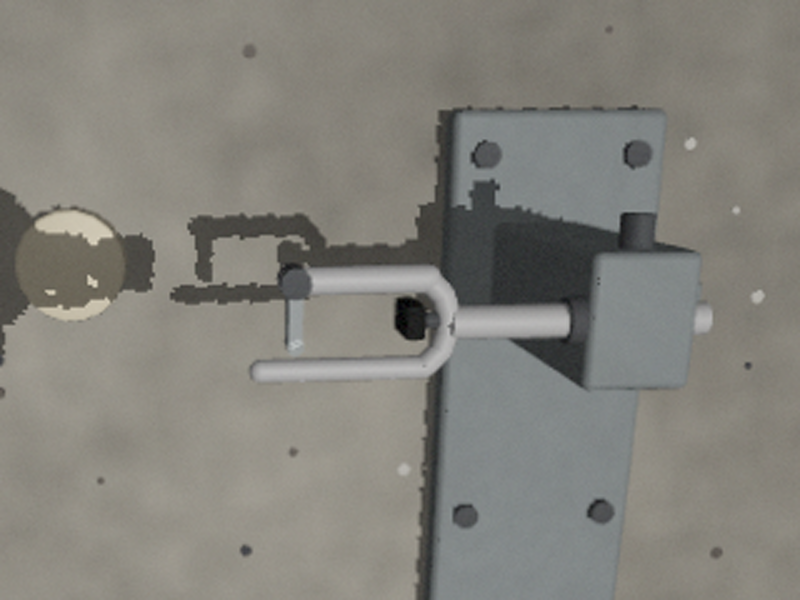

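The crop clearly shows the nose tip at (252,371), the gate at x≈294, the stop face at (397,318) and the post top with corners (597,253), (698,252), (687,386) and (588,388). I'll convert these to world positions.

Run:
```python
from h import *
c=cam('wrist')
P={}
for k,(u,v,z) in dict(tip=(250,371,.13),nose_r=(420,368,.13),lb_l=(310,279,.13),lb_r=(430,279,.13),gate=(294,325,.136),gate_end=(294,347,.136),stop=(397,318,.13),sh1=(460,321,.13),sh2=(568,320,.13),pa=(597,253,.138),pb=(698,252,.138),pc=(687,386,.138),pd=(588,388,.138),bed1=(455,110,.018),bed2=(430,600,.018),bb1=(665,110,.018)).items():
    P[k]=atz(c,(250+u/2.5,60+v/2.5),z); print(k,P[k].round(4))
ang=lambda a,b:np.arctan2(*(P[b]-P[a])[1::-1])
print('yaw',[round(x,4) for x in (ang('tip','nose_r'),ang('lb_l','lb_r'),ang('sh1','sh2'),ang('pa','pb'),ang('pd','pc'),ang('bed2','bed1')-np.pi/2,ang('pd','pa')-np.pi/2,ang('pc','pb')-np.pi/2)])
print('postc',np.mean([P[k] for k in('pa','pb','pc','pd')],0).round(4))
```

```text
tip [0.4941 0.0448 0.13  ]
nose_r [0.5552 0.0368 0.13  ]
lb_l [0.5193 0.0745 0.13  ]
lb_r [0.5613 0.0683 0.13  ]
gate [0.5113 0.0603 0.136 ]
gate_end [0.5104 0.0525 0.136 ]
stop [0.5485 0.0562 0.13  ]
sh1 [0.5708 0.0518 0.13  ]
sh2 [0.6099 0.0466 0.13  ]
pa [0.6181 0.0705 0.138 ]
pb [0.6541 0.066  0.138 ]
pc [0.6501 0.018  0.138 ]
pd [0.6134 0.0227 0.138 ]
bed1 [0.604  0.1226 0.018 ]
bed2 [ 0.5742 -0.1177  0.018 ]
bb1 [0.7001 0.1103 0.018 ]
yaw [np.float64(-0.1309), np.float64(-0.1454), np.float64(-0.1339), np.float64(-0.1241), np.float64(-0.1252), np.float64(-0.1234), np.float64(-0.0968), np.float64(-0.0831)]
postc [0.6339 0.0443 0.138 ]
```

```bash
python3 -m handwheel '[[[0.085,0.02,-0.008,0,0],[0.085,0.04,-0.012,0,0],[0.085,0.04,-0.012,0,0],[0.085,0.04,-0.012,0,0],[0.085,0.04,-0.012,0,0],[0.085,0.04,-0.012,0,0],[0.085,0.04,-0.012,0,0],[0.085,0.015,-0.002,0,0],[0.085,0,0,0,0],[0.085,0,0,0,0]]]'
python3 - <<'E'
from look import *
st,im,c,o=look(dict(weight_eye=.063,weight_tab=.098))
u,v=proj(c,o['weight_tab']).astype(int); u0,v0=max(u-80,0),max(v-60,0)
x=im[v0:v0+120,u0:u0+160]; cv2.imwrite('pics/w3.png',cv2.resize(x,None,fx=5,fy=5,interpolation=cv2.INTER_CUBIC))
print(u0,v0,st['eef_pos'],st['tcp_rot'])
E
```

```text
time: 5.82
eef_pos: [0.4312, 0.3326, 0.33]
tcp_rot: [0.758, 0.653, -0.0, 0.0]
contact_force: [0.8, -0.1, -0.6]
opening: 0.994
finger_force: 0.0
weight_eye 0.58 [337.1 217.1] [0.4407 0.3054 0.063 ]
weight_tab 0.74 [338.9 229. ] [0.441  0.3022 0.098 ]
258 169 [0.43117567 0.3325853  0.33001154] [ 7.57566451e-01  6.52757836e-01 -4.96086150e-04  1.81517949e-04]
```

View pics/w3.png

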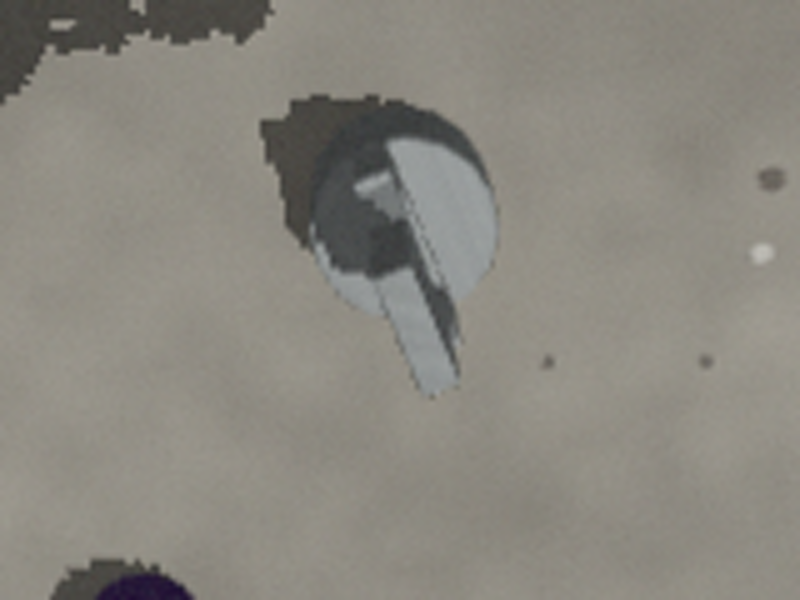

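The tab's top face has corners (378,285), (413,268), (460,378) and (425,395), centred at about (419,332) in the crop. Its long axis is tilted about 23° from image vertical.

Run:
```python
from h import *
st=get_state(); c=cam('wrist',st); Rm=R.from_quat(st['tcp_rot']).as_matrix()
q=[atz(c,(258+u/5,169+v/5),.118) for u,v in((378,285),(413,268),(460,378),(425,395))]
ctr=np.mean(q,0); L=(q[0]+q[1]-q[2]-q[3])/2; W=(q[1]+q[2]-q[0]-q[3])/2
print(ctr,np.linalg.norm(L),np.linalg.norm(W),'tool x yaw',np.degrees(np.arctan2(Rm[1,0],Rm[0,0])),'tab long yaw',np.degrees(np.arctan2(L[1],L[0])), 'W yaw',np.degrees(np.arctan2(W[1],W[0])))
print('delta in tool',Rm.T@(ctr-st['eef_pos']))
```

```text
[0.44369094 0.29987827 0.118     ] 0.02385253646693969 0.007454177291898613 tool x yaw 81.30754744353783 tab long yaw 104.1580515427882 W yaw 18.449415091170653
delta in tool [-0.0289673   0.01651272  0.21233638]
```

```bash
python3 -m handwheel '[[[0.085,0,0,0,-7.16],[0.085,0,0,0,-7.16],[0.085,0,0,0,-7.16],[0.085,0,0,0,-2.2],[0.085,-0.0348,0.0036,0.03,0],[0.085,0,0,0.036,0],[0.085,0,0,0.036,0],[0.085,0,0,0.036,0],[0.085,0,0,0.02,0],[0.085,0,0,0,0],[0.085,0,0,0,0]]]'
python3 - <<'E'
from look import *
st,im,c,o=look(dict(weight_tab=.098),'w4'); Rm=R.from_quat(st['tcp_rot']).as_matrix()
print(st['eef_pos'],np.degrees(np.arctan2(Rm[1,0],Rm[0,0])))
E
```

```text
time: 6.88
eef_pos: [0.4426, 0.3014, 0.1746]
tcp_rot: [0.609, 0.793, -0.001, -0.0]
contact_force: [0.2, 0.7, 0.4]
opening: 0.995
finger_force: 0.0
weight_tab 0.62 [323.4 254.9] [0.4421 0.3021 0.098 ]
[0.44258626 0.3013914  0.17460204] 104.96864641361837
```

View pics/w4.png

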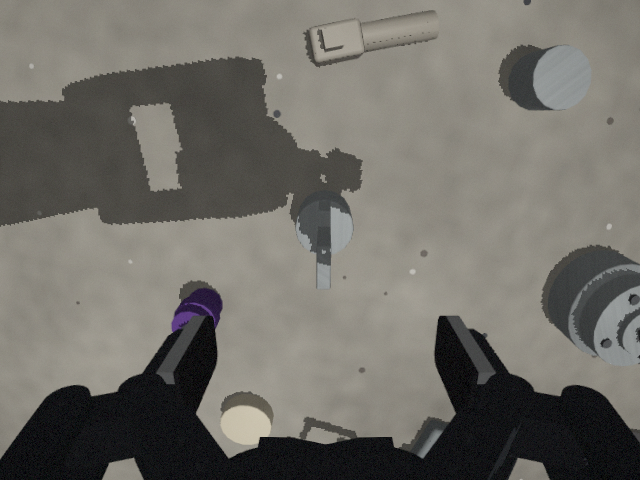

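The tab is at (323,270), upright in the picture and centred between the fingers. I'll descend and grip at 120 N.

```bash
python3 -m handwheel '[[[0.085,0,0,0.03,0],[0.085,0,0,0.035,0],[0.085,0,0,0.0256,0],[0.085,0,0,0,0],[0.03,0,0,0,0],[0.0,0,0,0,0],[0,0,0,0,0],[0,0,0,0,0],[0,0,0,0,0],[0,0,0,0,0],[0,0,0,0,0],[0,0,0,0,0]]]' 120
python3 -m handwheel '[[[0,0,0,0,0],[0,0,0,0,0]]]'
```

```text
time: 7.98
eef_pos: [0.4421, 0.3027, 0.0856]
tcp_rot: [0.608, 0.794, -0.001, -0.001]
contact_force: [-3.7, -2.0, 5.5]
opening: 0.071
finger_force: 117.2
time: 8.15
eef_pos: [0.4421, 0.3027, 0.0856]
tcp_rot: [0.608, 0.794, -0.001, -0.001]
contact_force: [-3.3, -1.3, 6.1]
opening: 0.076
finger_force: 117.2
```

```bash
python3 -m handwheel '[[[0,0,0,-0.01,0],[0,0,0,-0.025,0],[0,0,0,-0.035,0],[0,0,0,-0.03,5],[0,0,0,0,6],[0,0,0,0,6],[0,0,0,0,5.5],[0,0,0,0,0],[0,0,0,0,0]]]'
python3 -m handwheel '[[[0,-0.01,0.0023,0,0],[0,-0.025,0.005,0,0],[0,-0.03,0.007,0,0],[0,-0.03,0.007,0,0],[0,-0.03,0.007,0,0],[0,-0.03,0.007,0,0],[0,-0.03,0.007,0,0],[0,-0.03,0.007,0,0],[0,-0.025,0.005,0,0],[0,-0.01,0,0,0],[0,0,0,0,0],[0,0,0,0,0]]]'
python3 - <<'E'
from look import *
st,im,c,o=look(dict(weight_tab=.2,nose_line=.13,stop_mean=.13,shank_exit=.13),'w5'); Rm=R.from_quat(st['tcp_rot']).as_matrix()
print(st['eef_pos'],np.degrees(np.arctan2(Rm[1,0],Rm[0,0])),st['contact_force'],st['opening'])
E
```

```text
time: 8.9
eef_pos: [0.4419, 0.3024, 0.1836]
tcp_rot: [0.751, 0.661, -0.001, -0.0]
contact_force: [-0.5, -0.5, -5.4]
opening: 0.072
finger_force: 117.6
time: 9.9
eef_pos: [0.4639, 0.0475, 0.1843]
tcp_rot: [0.752, 0.66, 0.0, -0.001]
contact_force: [0.1, 0.5, -6.0]
opening: 0.075
finger_force: 117.5
weight_tab 0.76 [322.6 339.7] [0.4639 0.0487 0.2   ]
nose_line 0.91 [412.7 270.2] [0.5121 0.0417 0.13  ]
stop_mean 0.79 [484.9 237.2] [0.5521 0.0555 0.13  ]
shank_exit 0.88 [586.7 238.6] [0.6102 0.0472 0.13  ]
[0.46385363 0.04745787 0.18434364] 82.52441563756712 [ 0.08915418  0.48828547 -5.95050334] 0.0749057393451824
```

View pics/w5.png

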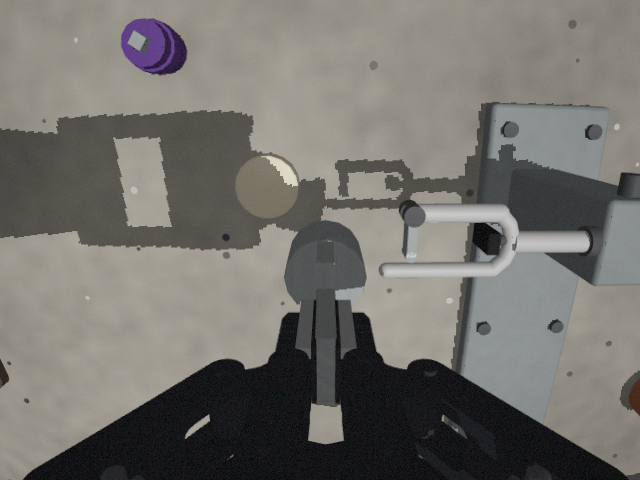

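The hook lies level in the picture, with the nose running from (381,270) to (490,267), the gate at about (410,240) and the stop face at about (474,237). The weight is held straight. I'll work out the offset relative to the tool.

Run:
```python
from h import *
st=get_state(); c=cam('wrist',st); Rm=R.from_quat(st['tcp_rot']).as_matrix()
print(Rm.round(4).tolist(), st['eef_pos'])
for k,(u,v,z) in dict(tip=(379,270,.13),n1=(390,270,.13),n2=(490,267,.13),l1=(425,213,.13),l2=(495,213,.13),gate=(411,240,.136),gate0=(405,252,.136),stop=(474,237,.13),s1=(520,241,.13),s2=(580,241,.13)).items():
    print(k,(Rm.T@(atz(c,(u,v),z)-st['eef_pos'])).round(4))
```

```text
[[0.1272, 0.9919, -0.0002], [0.9919, -0.1272, 0.0003], [0.0002, -0.0003, -1.0]] [0.4640967  0.04875582 0.18449722]
tip [0.0006 0.0301 0.0545]
n1 [0.0005 0.0362 0.0545]
n2 [0.0021 0.0918 0.0545]
l1 [0.0326 0.0529 0.0545]
l2 [0.0328 0.0904 0.0545]
gate [0.0197 0.0451 0.0485]
gate0 [0.0131 0.0424 0.0485]
stop [0.0195 0.0806 0.0545]
s1 [0.0173 0.1066 0.0545]
s2 [0.0173 0.1416 0.0545]
```

```bash
python3 -m handwheel '[[[0,0.001,0,0.012,0],[0,0,0,0.015,0],[0,0,0,0.005,0],[0,0,0,0,0],[0,0,0,0,0]]]'
python3 -m handwheel '[[[0,0,0.01,0,0],[0,0,0.012,0,0],[0,0,0.006,0,0],[0,0,0,0,0],[0,0,0,0,0],[0,0,0,0,0]]]'
python3 - <<'E'
from look import *
st,im,c,o=look({}); cv2.imwrite('pics/w6.png',im[180:420,260:580].repeat(2,0).repeat(2,1))
print(st['eef_pos'],st['contact_force'])
E
```

```text
time: 10.57
eef_pos: [0.4643, 0.0492, 0.1525]
tcp_rot: [0.751, 0.66, -0.0, -0.0]
contact_force: [-0.5, -0.8, -4.8]
opening: 0.072
finger_force: 117.5
time: 11.07
eef_pos: [0.4919, 0.0452, 0.1526]
tcp_rot: [0.751, 0.66, -0.0, -0.0]
contact_force: [0.9, -0.3, -5.6]
opening: 0.073
finger_force: 117.6
[0.49194041 0.0452071  0.1526023 ] [ 0.91547467 -0.25809031 -5.58039204]
```

View pics/w6.png

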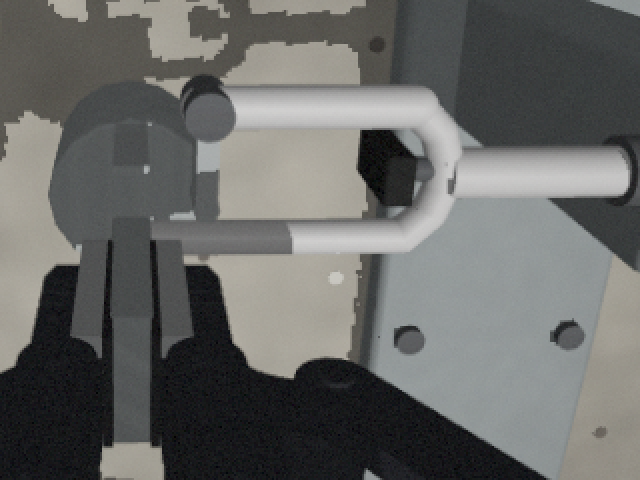

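The nose enters at the plate, rows 218–252, in line with the eye. I'll push on gently.

```bash
python3 -m handwheel '[[[0,0,0.004,0,0],[0,0,0.004,0,0],[0,0,0.004,0,0],[0,0,0.002,0,0],[0,0,0,0,0]]]'
python3 -m handwheel '[[[0,0,0.004,0,0],[0,0,0.004,0,0],[0,0,0.004,0,0],[0,0,0,0,0],[0,0,0,0,0]]]'
python3 -m handwheel '[[[0,0,0.004,0,0],[0,0,0.004,0,0],[0,0,0.004,0,0],[0,0,0,0,0],[0,0,0,0,0]]]'
python3 -m handwheel '[[[0,0,0.003,0,0],[0,0,0.003,0,0],[0,0,0,0,0],[0,0,0,0,0]]]'
```

```text
time: 11.53
eef_pos: [0.5057, 0.0432, 0.1525]
tcp_rot: [0.751, 0.66, -0.001, -0.001]
contact_force: [-3.5, -0.8, -1.3]
opening: 0.073
finger_force: 117.9
time: 11.95
eef_pos: [0.5169, 0.0415, 0.1516]
tcp_rot: [0.751, 0.66, -0.001, -0.001]
contact_force: [-4.2, -2.3, -6.9]
opening: 0.073
finger_force: 117.4
time: 12.37
eef_pos: [0.531, 0.0395, 0.153]
tcp_rot: [0.751, 0.66, 0.001, 0.002]
contact_force: [-0.3, -3.4, -6.7]
opening: 0.072
finger_force: 117.5
time: 12.7
eef_pos: [0.5368, 0.04, 0.1533]
tcp_rot: [0.752, 0.66, 0.001, 0.0]
contact_force: [0.6, -0.4, -5.1]
opening: 0.073
finger_force: 117.7
```

```bash
python3 -m handwheel '[[[0,0,0.002,0,0],[0,0,0.001,0,0],[0,0,0,0,0],[0,0,0,0,0]]]'
python3 -m handwheel '[[[0,0,0.002,0,0],[0,0,0,0,0],[0,0,0,0,0]]]'
python3 -m handwheel '[[[0,0,0.002,0,0],[0,0,0,0,0],[0,0,0,0,0]]]'
```

```text
time: 13.03
eef_pos: [0.5389, 0.0393, 0.1526]
tcp_rot: [0.751, 0.66, 0.0, -0.0]
contact_force: [0.1, -0.1, -5.4]
opening: 0.073
finger_force: 117.6
time: 13.28
eef_pos: [0.5408, 0.0389, 0.1526]
tcp_rot: [0.751, 0.66, 0.0, -0.0]
contact_force: [-0.4, -0.0, -5.9]
opening: 0.076
finger_force: 117.7
time: 13.53
eef_pos: [0.5425, 0.0387, 0.1525]
tcp_rot: [0.751, 0.66, -0.0, -0.0]
contact_force: [-1.5, 1.0, -4.5]
opening: 0.074
finger_force: 117.6
```

Contact with the stop starts near 79 mm, as expected, so I continue in small steps.

```bash
python3 -m handwheel '[[[0,0,0.0015,0,0],[0,0,0,0,0],[0,0,0,0,0]]]'
python3 -m handwheel '[[[0,0,0.0015,0,0],[0,0,0,0,0],[0,0,0,0,0]]]'
```

```text
time: 13.78
eef_pos: [0.5436, 0.0385, 0.1524]
tcp_rot: [0.751, 0.66, -0.001, -0.001]
contact_force: [-3.2, 1.1, -2.9]
opening: 0.075
finger_force: 117.8
time: 14.03
eef_pos: [0.5446, 0.0384, 0.1524]
tcp_rot: [0.751, 0.66, -0.001, -0.001]
contact_force: [-5.2, 1.0, -2.2]
opening: 0.071
finger_force: 118.0
```

```bash
python3 -m handwheel '[[[0,0,0.001,0,0],[0,0,0,0,0],[0,0,0,0,0],[0,0,0,0,0]]]'
python3 - <<'E'
from look import *
st,im,c,o=look({}); cv2.imwrite('pics/w7.png',im[180:420,260:580].repeat(2,0).repeat(2,1))
for i in range(3):
  st=get_state(); viewer.camera_params('top'); print(st['eef_pos'],st['contact_force'],st['wrist_torque'])
E
```

```text
time: 14.37
eef_pos: [0.5452, 0.0383, 0.1524]
tcp_rot: [0.751, 0.66, -0.002, -0.002]
contact_force: [-6.5, 0.9, -0.6]
opening: 0.069
finger_force: 118.2
[0.54514724 0.03832564 0.15238061] [-7.22062238  0.61623145 -0.84489539] [0.1394585  1.30929313 0.12657265]
[0.54514724 0.03832564 0.15238061] [-7.22062238  0.61623145 -0.84489539] [0.1394585  1.30929313 0.12657265]
[0.54514724 0.03832564 0.15238061] [-7.22062238  0.61623145 -0.84489539] [0.1394585  1.30929313 0.12657265]
```

View pics/w7.png

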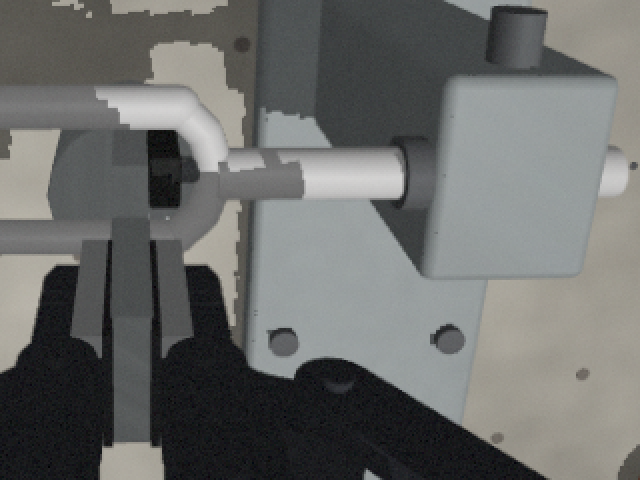

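```bash
python3 -m handwheel '[[[0,0,0.0015,0,0],[0,0,0,0,0],[0,0,0,0,0]]]'; python3 -m handwheel '[[[0,0,0.001,0,0],[0,0,0,0,0],[0,0,0,0,0]]]'
```

```text
time: 14.67
eef_pos: [0.546, 0.0382, 0.1524]
tcp_rot: [0.751, 0.66, -0.003, -0.003]
contact_force: [-9.0, -0.4, 1.0]
opening: 0.076
finger_force: 118.3
time: 14.92
eef_pos: [0.5466, 0.0381, 0.1524]
tcp_rot: [0.751, 0.66, -0.003, -0.003]
contact_force: [-9.9, 0.3, 0.8]
opening: 0.075
finger_force: 118.5
```

The plate sits on the black pad between the bars at crop (150,170). I'll add a little more to get a firm press.

```bash
python3 -m handwheel '[[[0,0,0.0013,0,0],[0,0,0,0,0],[0,0,0,0,0],[0,0,0,0,0]]]'; python3 -c "
from h import *
viewer.read_camera('scene');print(get_state()['contact_force'])
cv2.imwrite('pics/s8.png',cv2.resize(viewer.read_camera('scene')[200:290,250:370],None,fx=6,fy=6,interpolation=cv2.INTER_CUBIC));print(get_state()['contact_force'])"
```

```text
time: 15.25
eef_pos: [0.5473, 0.0381, 0.1523]
tcp_rot: [0.751, 0.66, -0.004, -0.004]
contact_force: [-12.3, 0.4, 1.8]
opening: 0.075
finger_force: 118.6
[-11.93380838   0.07730208   2.44505188]
[-10.97488897   0.21637003   2.0102582 ]
```

The press holds at about 12 N. I'll ease off to bare contact with the stop, then lower.

```bash
python3 -m handwheel '[[[0,0,-0.0025,0,0],[0,0,-0.0025,0,0],[0,0,-0.0015,0,0],[0,0,0,0,0],[0,0,0,0,0]]]'
python3 -m handwheel '[[[0,0,0,0.003,0],[0,0,0,0.003,0],[0,0,0,0.002,0],[0,0,0,0,0],[0,0,0,0,0]]]'
python3 -m handwheel '[[[0,0,0,0.0015,0],[0,0,0,0,0],[0,0,0,0,0]]]'
python3 -m handwheel '[[[0,0,0,0.001,0],[0,0,0,0,0],[0,0,0,0,0]]]'
```

```text
time: 15.77
eef_pos: [0.5438, 0.0385, 0.1524]
tcp_rot: [0.751, 0.66, -0.0, -0.0]
contact_force: [-4.2, -0.1, -3.7]
opening: 0.075
finger_force: 118.0
time: 16.18
eef_pos: [0.5437, 0.0386, 0.1438]
tcp_rot: [0.751, 0.66, -0.0, -0.0]
contact_force: [-3.4, 0.7, -5.4]
opening: 0.077
finger_force: 118.0
time: 16.43
eef_pos: [0.5439, 0.0385, 0.1429]
tcp_rot: [0.751, 0.66, -0.0, -0.0]
contact_force: [-4.0, 0.7, -4.9]
opening: 0.079
finger_force: 118.1
time: 16.68
eef_pos: [0.5441, 0.0385, 0.1422]
tcp_rot: [0.751, 0.66, 0.0, 0.0]
contact_force: [-4.1, 1.4, -2.2]
opening: 0.072
finger_force: 118.1
```

```bash
python3 -m handwheel '[[[0,0,-0.0015,0,0],[0,0,0,0,0],[0,0,0,0,0]]]'
python3 -m handwheel '[[[0,0,0,0.001,0],[0,0,0,0,0],[0,0,0,0,0]]]'
```

```text
time: 16.93
eef_pos: [0.543, 0.0386, 0.1422]
tcp_rot: [0.751, 0.66, 0.001, 0.001]
contact_force: [-2.8, 0.9, -3.9]
opening: 0.072
finger_force: 118.0
time: 17.18
eef_pos: [0.5431, 0.0385, 0.1416]
tcp_rot: [0.751, 0.66, 0.001, 0.001]
contact_force: [-2.5, 1.3, -3.0]
opening: 0.076
finger_force: 118.4
```

```bash
python3 -m handwheel '[[[0,0,-0.0005,0.001,0],[0,0,0,0,0],[0,0,0,0,0]]]'
python3 -m handwheel '[[[0,0,0,0.0008,0],[0,0,0,0,0],[0,0,0,0,0]]]'
```

```text
time: 17.43
eef_pos: [0.5431, 0.0385, 0.1414]
tcp_rot: [0.751, 0.66, 0.001, 0.001]
contact_force: [-3.4, 1.1, 3.6]
opening: 0.075
finger_force: 118.9
time: 17.68
eef_pos: [0.5432, 0.0386, 0.1413]
tcp_rot: [0.751, 0.66, 0.001, 0.001]
contact_force: [-3.6, -0.2, 6.0]
opening: 0.075
finger_force: 119.5
```

```bash
python3 -m handwheel '[[[0,0,0,-0.0012,0],[0,0,0,0,0],[0,0,0,0,0]]]' 20
python3 -m handwheel '[[[0.012,0,0,0,0],[0.016,0,0,0,0],[0.02,0,0,0,0],[0.025,0,0,0,0],[0.03,0,0,0,0],[0.035,0,0,0,0],[0.035,0,0,0,0],[0.035,0,0,0,0],[0.035,0,0,0,0]]]'
python3 -c "
from look import *
look(dict(weight_tab=.154,weight_eye=.119),'w9'); look(dict(weight_tab=.154,weight_eye=.119),cn='scene'); look(dict(weight_tab=.154,weight_eye=.119,lever_grip=.09),cn='top')"
```

```text
time: 17.93
eef_pos: [0.5431, 0.0385, 0.1414]
tcp_rot: [0.751, 0.66, 0.001, 0.001]
contact_force: [-0.5, 1.3, 3.6]
opening: 0.074
finger_force: 119.1
time: 18.68
eef_pos: [0.542, 0.0387, 0.1405]
tcp_rot: [0.751, 0.66, -0.0, 0.0]
contact_force: [-0.0, 0.7, 0.5]
opening: 0.409
finger_force: 0.0
weight_tab 0.56 [326.8 341.3] [0.5433 0.0377 0.154 ]
weight_eye 0.88 [322.9 300.5] [0.5416 0.0376 0.119 ]
weight_eye 0.2 [250.1 311.6] [0.5066 0.0361 0.119 ]
weight_tab 0.79 [302.6 232.6] [0.5356 0.036  0.154 ]
weight_eye 0.66 [303.3 243.5] [0.5375 0.0376 0.119 ]
lever_grip 0.67 [405.2 262.2] [ 0.4606 -0.1553  0.09  ]
```

The network puts the tab and eye where they should hang. I'll retreat straight up, close the fingers and move beside the lever grip.

```bash
python3 -m handwheel '[[[0.035,0,0,-0.006,0],[0.035,0,0,-0.015,0],[0.035,0,0,-0.025,0],[0.035,0,0,-0.035,0],[0.035,0,0,-0.035,0],[0.035,0,0,-0.034,0],[0.02,0,0,-0.01,-5.4],[0,0,0,0,-5.4],[0,0,0,0,-5.4],[0,0,0,0,0],[0,0,0,0,0]]]'
python3 -m handwheel '[[[0,-0.01,-0.008,0,0],[0,-0.024,-0.0185,0,0],[0,-0.025,-0.019,0,0],[0,-0.025,-0.019,0,0],[0,-0.025,-0.019,0,0],[0,-0.025,-0.019,0,0],[0,-0.0123,-0.0097,0,0],[0,0,0,0,0],[0,0,0,0,0]]]'
python3 -c "
from look import *
st,im,c,o=look(dict(lever_grip=.127,lever_axis=.066,weight_eye=.119,weight_tab=.154),'w10');Rm=R.from_quat(st['tcp_rot']).as_matrix()
print(st['eef_pos'],Rm[:,0],st['qpos'])
look(dict(lever_grip=.09,weight_eye=.119),'s10',cn='scene')"
```

```text
time: 20.1
eef_pos: [0.542, 0.0387, 0.3008]
tcp_rot: [0.652, 0.758, 0.0, 0.0]
contact_force: [-0.7, 0.3, 0.9]
opening: -0.0
finger_force: 0.0
time: 20.85
eef_pos: [0.4528, -0.1238, 0.3004]
tcp_rot: [0.652, 0.758, 0.0, -0.0]
contact_force: [0.9, 0.6, 0.3]
opening: 0.004
finger_force: 0.0
lever_grip 0.87 [325.6 241.6] [ 0.4575 -0.1459  0.127 ]
lever_axis 0.83 [453.7 287.1] [ 0.6038 -0.196   0.066 ]
weight_eye 0.67 [468.1  33. ] [0.5408 0.0346 0.119 ]
weight_tab 0.61 [490.6  20.1] [0.5438 0.0373 0.154 ]
[ 0.45284455 -0.12381716  0.30039606] [-1.49224456e-01  9.88803293e-01  3.29318719e-04] [-4.83655343e-01 -2.30532773e-01  1.97976151e+00  2.67218423e-04
  1.39256218e+00 -6.33486654e-01]
lever_grip 0.83 [257.1 188.1] [ 0.4644 -0.1555  0.09  ]
lever_grip 0.65 [284.  264.3] [0.5869 0.0244 0.09  ]
weight_eye 0.72 [304.4 246.3] [0.5416 0.0436 0.119 ]
weight_eye 0.48 [489.9 322.1] [0.4717 0.4224 0.119 ]
```

View pics/w10.png

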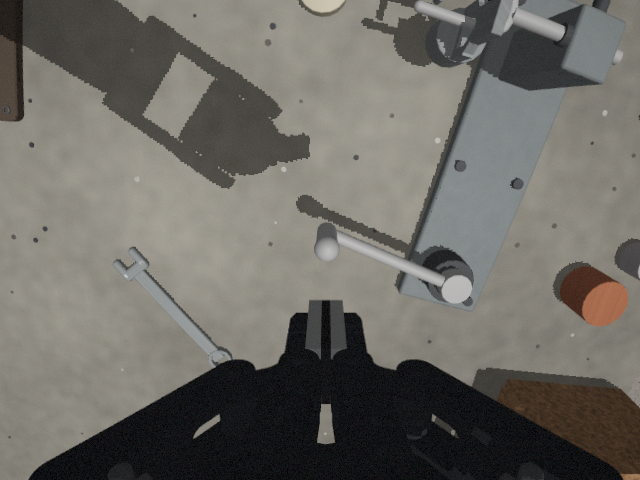

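The weight hangs on the hook at (470,35), and the lever grip at (326,248) is straight ahead of the shut fingers. I'll descend beside it and then sweep.

```bash
python3 -m handwheel '[[[0,0.006,0,0.015,0],[0,0,0,0.035,0],[0,0,0,0.04,0],[0,0,0,0.04,0],[0,0,0,0.04,0],[0,0,0,0.03,0],[0,0,0,0.012,0],[0,0,0,0,0]]]'
python3 -m handwheel '[[[0,-0.008,0,0,0],[0,-0.008,0,0,0],[0,-0.006,0,0,0],[0,-0.006,0,0,0],[0,0,0,0,0]]]'
```

```text
time: 21.92
eef_pos: [0.4498, -0.1153, 0.0844]
tcp_rot: [0.651, 0.759, -0.001, -0.004]
contact_force: [-0.4, -0.2, 0.0]
opening: 0.0
finger_force: 0.0
time: 22.33
eef_pos: [0.4576, -0.1462, 0.0896]
tcp_rot: [0.651, 0.759, 0.0, 0.001]
contact_force: [0.1, 0.7, 0.7]
opening: -0.006
finger_force: 0.2
```

```bash
python3 -m handwheel '[[[0,-0.009,-0.004,0,0],[0,-0.009,-0.004,0,0],[0,-0.0085,-0.004,0,0],[0,-0.011,0,0,0],[0,-0.011,0,0,0],[0,-0.011,0,0,0],[0,-0.012,0,0,0],[0,0,0,0,0]]]'
python3 -m handwheel '[[[0,-0.009,0.003,0,0],[0,-0.009,0.003,0,0],[0,-0.006,0.0015,0,0],[0,0,0,0,0],[0,0,0,0,0]]]'
python3 -m handwheel '[[[0,-0.004,0.001,0,0],[0,-0.004,0.001,0,0],[0,0,0,0,0],[0,0,0,0,0]]]'
python3 -c "
from look import *
look(dict(lever_grip=.09),cn='scene');look(dict(lever_grip=.09))"
```

```text
time: 23.0
eef_pos: [0.4568, -0.2201, 0.0888]
tcp_rot: [0.652, 0.759, -0.0, 0.001]
contact_force: [0.3, -0.1, 0.4]
opening: -0.002
finger_force: 0.0
time: 23.42
eef_pos: [0.4679, -0.2407, 0.0888]
tcp_rot: [0.651, 0.759, 0.0, 0.001]
contact_force: [1.0, -0.3, 0.3]
opening: 0.0
finger_force: 0.0
time: 23.75
eef_pos: [0.4705, -0.2478, 0.0887]
tcp_rot: [0.651, 0.759, -0.0, 0.001]
contact_force: [0.9, 0.8, -0.6]
opening: 0.0
finger_force: 0.0
lever_grip 0.86 [217.9 167.7] [ 0.4714 -0.2744  0.09  ]
```

The lever is following. I'll continue to the end stop, watching the force.

```bash
python3 -m handwheel '[[[0,-0.004,0.0015,0,0],[0,0,0,0,0],[0,0,0,0,0]]]'
python3 -m handwheel '[[[0,-0.003,0.0015,0,0],[0,0,0,0,0],[0,0,0,0,0]]]'
python3 -m handwheel '[[[0,-0.003,0.0015,0,0],[0,0,0,0,0],[0,0,0,0,0]]]'
```

```text
time: 24.2
eef_pos: [0.4723, -0.2513, 0.0885]
tcp_rot: [0.651, 0.759, -0.0, 0.0]
contact_force: [-0.6, 0.5, -0.0]
opening: -0.003
finger_force: 0.2
time: 24.45
eef_pos: [0.4743, -0.254, 0.0884]
tcp_rot: [0.651, 0.759, -0.0, 0.0]
contact_force: [-0.4, 1.4, -0.6]
opening: -0.0
finger_force: 0.3
time: 24.7
eef_pos: [0.4753, -0.2556, 0.0882]
tcp_rot: [0.651, 0.759, 0.0, -0.002]
contact_force: [-2.9, 4.1, 1.4]
opening: -0.002
finger_force: 2.2
```

```bash
python3 -m handwheel '[[[0,-0.003,0.001,0,0],[0,0,0,0,0],[0,0,0,0,0]]]'
python3 -m handwheel '[[[0,-0.003,0.001,0,0],[0,0,0,0,0],[0,0,0,0,0]]]'
```

```text
time: 24.95
eef_pos: [0.4753, -0.2557, 0.088]
tcp_rot: [0.651, 0.759, 0.001, -0.006]
contact_force: [-7.5, 11.3, 8.8]
opening: 0.005
finger_force: 6.4
time: 25.2
eef_pos: [0.4753, -0.2557, 0.088]
tcp_rot: [0.651, 0.759, 0.002, -0.01]
contact_force: [-12.3, 19.4, 14.7]
opening: -0.002
finger_force: 10.7
```

The lever is solidly on its end stop, at the position predicted for 1.0 rad. I'll back away and check.

```bash
python3 -m handwheel '[[[0,0.008,-0.002,0,0],[0,0.015,-0.003,0,0],[0,0.015,0,0,0],[0,0,0,-0.02,0],[0,0,0,-0.035,0],[0,0,0,-0.04,0],[0,0,0,-0.04,0],[0,0,0,-0.04,0],[0,0,0,-0.03,0],[0,0,0,0,0],[0,0,0,0,0],[0,0,0,0,0]]]'
python3 -c "
from look import *
A=np.array([.6026,-.1953])
for cn in('scene','top','wrist'):
  st,im,c,o=look(dict(lever_grip=.09,weight_eye=.119,weight_tab=.154,puck_mid=.01,coupler_mid=.027),cn=cn)
  if 'lever_grip' in o:
    d=o['lever_grip'][:2]-A; print('joint',.3+.13-np.arctan2(d[1],-d[0]))
print(st['eef_pos'],st['contact_force'])"
```

```text
time: 26.2
eef_pos: [0.4682, -0.2251, 0.2927]
tcp_rot: [0.651, 0.759, -0.0, -0.0]
contact_force: [0.2, -0.2, -0.3]
opening: -0.002
finger_force: 0.0
lever_grip 0.79 [216.9 170.4] [ 0.4792 -0.2703  0.09  ]
lever_grip 0.29 [405.  248.3] [0.4058 0.2043 0.09  ]
weight_eye 0.72 [303.2 244.1] [0.5387 0.0384 0.119 ]
weight_tab 0.84 [301.9 233.7] [0.5385 0.0365 0.154 ]
puck_mid 0.95 [352.2 242.3] [0.4121 0.0789 0.01  ]
coupler_mid 0.82 [407.8 249. ] [0.3627 0.1964 0.027 ]
joint 0.9760550340436951
lever_grip 0.79 [453.2 257. ] [ 0.4775 -0.2848  0.09  ]
lever_grip 0.45 [195.1 278.5] [0.4054 0.4077 0.09  ]
weight_eye 0.59 [335.9 231.3] [0.5366 0.034  0.119 ]
weight_tab 0.69 [332.5 226.5] [0.5436 0.0441 0.154 ]
puck_mid 0.83 [318.1 279.4] [0.4129 0.0794 0.01  ]
coupler_mid 0.71 [274.4 296.9] [0.3608 0.2009 0.027 ]
joint 1.051144903175043
lever_grip 0.96 [326.8 259.1] [ 0.4783 -0.2745  0.09  ]
joint 0.9973739452529775
[ 0.46830925 -0.22546421  0.29340725] [ 0.0136734  -0.2258652   0.20070272]
```

The weight is hanging, the lever is at about 1.0 rad, and the puck and coupler read within a few millimetres of where they started. I'll hand the job in.

```bash
python3 -c "
from plant import sign_off
print(sign_off())"
```

```text
the job is handed in; nothing more can be done
None
```

The job is handed in at about 27 s: the weight was pressed on the stop at about 12 N and now hangs on the nose, and the lever is on its end stop at about 1.0 rad; I judged the gate shut from the force drop and travel, not from a picture.

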